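Isolate the instrument and hold the pressure-check coupler on its tilted test nipple

TASK

Switch the grey instrument off by flipping its isolator toggle right over, so that it leans away from the test nipple. Then pick up the pressure-check coupler that stands on the bench, push its open mouth squarely over the tilted test nipple until the nipple snaps in and the mouth sits flat on the collar, and finish while still gripping the coupler and pressing it fully home against the nipple's spring. Do not press the nipple before the switch is off, and leave the bottle and the two ball-topped units where they are.

Things in the scene. Friction and masses are not known exactly. Their poses are not given: they have to be found in the camera images.
- instrument: Grey metal enclosure with aluminium lid, fixed to the bench, 140 (x) by 180 (y) by 70 mm high. Origin: centre of its underside. On its lid: the tilted test port (round collar with nipple) on the +y half, the isolator toggle on the -y half, on a black block 50 x 44 mm, 12 mm high. Its place and yaw vary.
- isolator (a joint): Isolator toggle, a steel stick with a ball end, turning about the instrument's x axis. 0 = on (the start: leaning 0.6 rad to the instrument's +y, towards the nipple), 1.2 = off (leaning 0.6 rad to -y, away from the nipple). Over-centre spring: resists with about 0.13 N m; past upright (0.6) it jumps by itself to the far detent and stays.
- isolator_pivot (a point): The toggle's pivot, on the axis it turns about, 82 mm above the bench.
- isolator_tip (a point): Centre of the toggle's ball end (16 mm diameter), 52 mm from the pivot; the stick is 9 mm thick.
- port_face (a point): Centre of the flat end face of the test port's collar (aluminium, 42 mm dia), where the nipple comes out; fixed to the instrument at x -15, y +52 mm, 105 mm above the bench. z axis = the nipple's axis, outward: tilted 0.5 rad from vertical towards the instrument's -x side.
- nipple_tip (a point): The tip of the steel test nipple: a round stud 14 mm in diameter with a hemispherical end, standing 24 mm out of the collar face at rest. z axis outward along the nipple. Moves with the nipple.
- nipple (a joint): How far the nipple is pushed in, m: 0 at rest, 0.010 with the coupler's mouth flat on the collar face (inner stop 0.013). Over-centre spring: holds out until pushed with about 14 N, then gives way (snaps), the force dropping steadily to about 5 N at 10 mm. Springs all the way out when not held in.
- coupler: Loose pressure-check coupler, 0.22 kg, 82 mm high, standing mouth down, left or right of the instrument. Origin: centre of the mouth's rim; z from mouth to top. Steel cup 34 mm dia, 30 mm high, its blind bore 19 mm dia, 14 mm deep; neck 24 mm dia; black square grip 28 x 28 mm (faces square to x and y) from 36 to 78 mm; dial 26 mm dia on top.
- squeeze_bottle: Bystander: white bottle with red cap, 40 mm in diameter, 100 mm high, standing on the other side of the instrument. Origin: centre of its underside.
- ball_unit_a: Bystander: grey box 94 x 59 mm, 76 mm high, with a shiny 38 mm ball on a stalk, 137 mm high in all, left at the back. Origin: centre of its underside.
- ball_unit_b: Bystander: the same, right at the back. Origin: centre of its underside.

How it is judged:
By the outcome, as a careful person would: the job done as asked, in the order asked, and still so for the second after the job is handed in, while the arm keeps its last pose, push and grip.
It also fails if it takes over 53 s, if anything falls off the work surface, if the arm or the gripper's body presses on something with over 40 N, if the wrist force passes 120 N, or if a joint passes its speed limit or range.

ROBOT

A 6-joint arm with a two-finger parallel gripper is mounted at the origin on the work surface. World frame = base frame: x ahead of the robot, y to its left, z up, the work surface at z = 0. Lengths are in m, angles in rad, forces in N, time in s.
With the tool pointing down it reaches from about 0.375 to 0.975 m from the base axis. Payload 3.8 kg.
Tool frame: the origin (TCP) lies between the finger pads; the fingertips stand 14 mm ahead of it and the grasp point (between the pads) lies 5 mm behind it; y points along the fingers, z is the direction in which the jaws open and shut, and the axes are right-handed (so a half turn about y gives the same grasp; the last joint's range is limited). The gripper opens to 88 mm and grips with 3 to 60 N. Pads are 18 mm wide; open, the fingers measure 123 mm over their backs; the gripper's body (75 mm by 187 mm) begins 45 mm behind the grasp point.
Start: joints at [-1.206, 0.264, 1.604, -0, 1.274, -0.037], TCP at [0.264, -0.621, 0.253] pointing down, gripper open.
Joint ranges: [-2.63, 2.63], [-0.94, 2.18], [0.31, 2.57], [-1.31, 4.45], [0, 2.66], [-2.55, 2.55]. Speed limits (rad/s): [2.57, 2.57, 3.14, 3.14, 3.14, 3.14].

INTERFACE

Orientations are given as a rotation vector (axis times angle).
In Python, from cell import read_state, get_image, calibration, hand_in gives the robot as it stands.
- The arm moves only by the tool jog_arm, never from a script. Its argument "commands" is a list of rows, each an object with "rotation": the turn, a rotation vector about the tool's x, y, z in degrees, a list of three; "slide": the shift along the tool's x, y, z in m, a list of three; "fingers": the closure, from -1 (fully open) to 1 (shut). In form: [{"rotation": [ax, ay, az], "slide": [dx, dy, dz], "fingers": fingers}, ...]. A call has 1 to 8 rows; each row is the pose to reach, as a shift and turn from the pose commanded when the call began, along the tool's axes at that moment; what a row does not reach only later rows make up. A row lasts 1/12 s, in which the tool goes at most 41.7 mm and 7.16 degrees, less where a joint would pass 70% of its speed; a pose out of reach is approached as far as the arm can. A call with a gripper value outside its range is refused whole. The fingers move at their own pace and stop on an object; "newtons" is the grip in N (left out, the last holds). Time passes only in rows, so rows that repeat a pose let the fingers close. It gives the time, the measured TCP pose, the force and the opening at its end, in the units of the state.
- read_state(): the state, without advancing time (a new reading comes with each control period).
- get_image(name): name is "side" or "top" or "wrist"; returns the picture (400x640x3 uint8, blue, green, red); there is no depth.
- calibration(name): a dict with "fx", "fy", "cx", "cy" (pixels), "R" (3x3) and "t" (3): a world point X has camera coordinates R X + t. Camera axes: x right, y down, z forward; pixel columns grow to the right and rows downward; lengths in m; the calibration is good to about 2 mm. The wrist camera is an equidistant fisheye: a pixel r from the principal point sees the ray r / f radians off the axis. A picture is of the moment at which its call begins: read the wrist's pose just before it. calibration takes no time and is no camera call; for the wrist camera it gives the pose at the moment of the call.
- hand_in(): hands the job in, once; it reports no verdict.
The state is a dict: "clock": time; "joint_positions": joint angles; "dq": joint speeds; "tau": joint torques, N m; "position": TCP position; "ee_rot": TCP orientation; "force": force on the tool from outside, world axes, zero at the start; "wrist_torque": the same for the moment, N m; "width": finger opening in m.
Only numpy, scipy, OpenCV 4.12 (cv2) and the standard library are available. Lean on these libraries where they do the work, as an engineer would, in place of code of your own. Each camera call takes 0.05 s, during which the arm holds its last target. There are 200 camera calls.

## Working session

There is one attempt and no reset: what is moved stays moved. The work goes in short steps, Python scripts to look and compute and a tool call to move; the robot and the scene stay as the last step left them, time stands still between calls to the robot, and variables do not carry over. Pictures are saved under pics/ and viewed, about 8 in all and at most 12, crops included, and the job is handed in when it is done.

Besides the shell and the picture viewer there is one more tool, called after "Emit:" by a JSON object that holds its "method" and its "body". jog_arm: Moves the arm, as the interface text tells. Its arguments: {"type":"object","properties":{"commands":{"type":"array","items":{"type":"object","properties":{"rotation":{"type":"array","items":{"type":"number"}},"slide":{"type":"array","items":{"type":"number"}},"fingers":{"type":"number"}}}},"newtons":{"type":"number"}},"required":["commands"]}

```bash
mkdir -p pics
python3 - <<'E'
from cell import *
import cv2,numpy as np
s=read_state();print(s)
for n in("side","top"):
    c=calibration(n);print(n,{k:np.round(v,4).tolist() for k,v in c.items()})
    cv2.imwrite(f"pics/{n}0.png",get_image(n))
E
```

```text
{'clock': 0.0, 'joint_positions': array([-1.20588606e+00,  2.64775699e-01,  1.60533169e+00, -1.37939727e-05,
        1.27366624e+00, -3.68983348e-02]), 'dq': array([0.00170057, 0.0005017 , 0.00142851, 0.0009758 , 0.00084041,
       0.00067445]), 'tau': array([-2.92133500e-04, -5.02110243e+01, -3.56877565e+01,  7.26838410e-02,
        2.93204945e-02, -1.53002802e-04]), 'position': array([ 0.26374416, -0.62063287,  0.2513956 ]), 'ee_rot': array([-0.40783192,  2.00291903, -1.99853008]), 'force': array([ 1.07388357, -0.13182264, -0.16700761]), 'wrist_torque': array([ 0.01627097, -0.02362517, -0.01103915]), 'width': 0.08805102964119099}
side {'fx': 394.8231, 'fy': 394.8231, 'cx': 318.8367, 'cy': 202.4591, 'R': [[-0.987, -0.1604, -0.0051], [-0.093, 0.5977, -0.7963], [0.1308, -0.7855, -0.6048]], 't': [0.5749, 0.1374, 0.865]}
top {'fx': 463.9808, 'fy': 463.9808, 'cx': 325.4487, 'cy': 202.9879, 'R': [[0.0092, -0.9997, -0.023], [-0.9844, -0.005, -0.1758], [0.1757, 0.0243, -0.9841]], 't': [0.0212, 0.5536, 1.1948]}
```

View pics/top0.png

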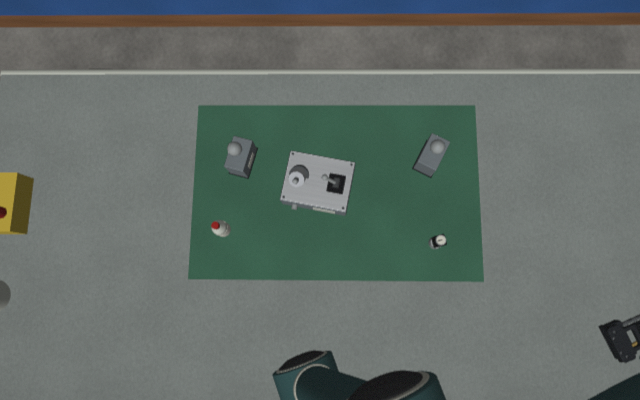

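View pics/side0.png

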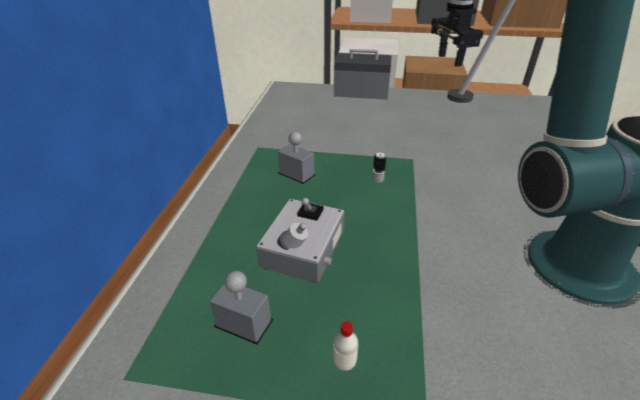

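The top view shows the instrument at about (318,183), with the nipple at (298,178) and the toggle at (332,182). The coupler is at (438,241), the bottle at (220,228), and the ball units are behind. I'll zoom in on these with one composite picture.

Run:
```python
import cv2,numpy as np
t=cv2.imread("pics/top0.png");s=cv2.imread("pics/side0.png")
def crop(im,x,y,w,h,k):
    o=cv2.resize(im[y:y+h,x:x+w],None,fx=k,fy=k,interpolation=cv2.INTER_CUBIC)
    for i in range(0,w,10):cv2.line(o,(i*k,0),(i*k,6 if i%50 else 14),(0,255,255),1)
    for i in range(0,h,10):cv2.line(o,(0,i*k),(6 if i%50 else 14,i*k),(0,255,255),1)
    return o
a=crop(t,270,140,100,80,5);b=crop(s,250,190,100,94,4)[:, :400]
c=crop(t,420,220,40,40,7);d=crop(s,360,145,40,45,7)
o=np.zeros((600,800,3),np.uint8)
o[:400,:500]=a;
b=crop(s,250,190,100,94,3);o[:282,500:800]=b
o[300:580,505:785]=c
o2=crop(s,365,145,30,45,4);o[410:590,0:120]=o2
cv2.imwrite("pics/z.png",o)
```

```text
(no output)
```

View pics/z.png

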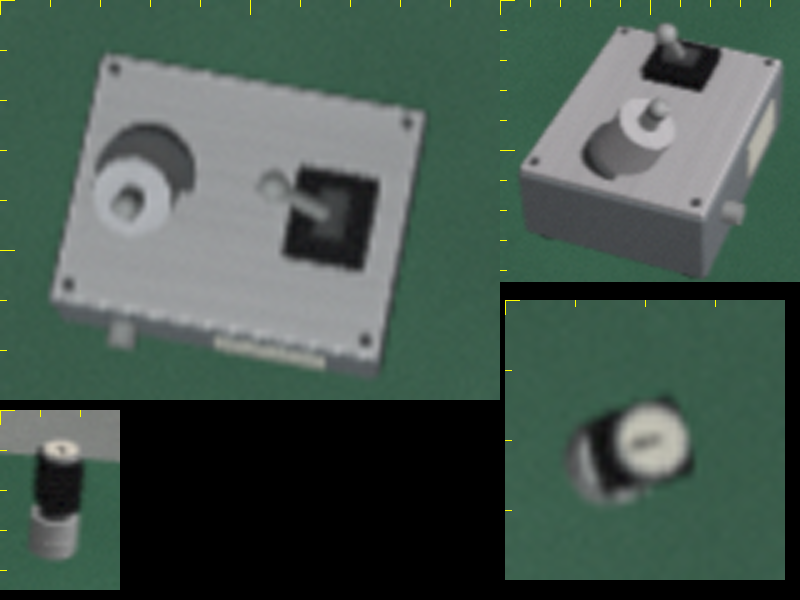

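The zoom shows the following pixels:
- **Top view:** lid corners (291,151), (355,162), (345.5,212), (280.5,200), port face (296.4,179.3), ball (325,177), dial (441,240).
- **Side view:** face (299,232), ball (306,202), dial (380.5,155).

Next I'll fit poses to these.

```bash
cat > h.py <<'E'
import numpy as np
from scipy.optimize import least_squares
from scipy.spatial.transform import Rotation as Ro
from cell import *
C={n:calibration(n) for n in("side","top")}
def proj(n,X):
    c=C[n];p=np.array(X)@np.array(c["R"]).T+np.array(c["t"]).ravel()
    return p[...,:2]/p[...,2:]*c["fx"]+[c["cx"],c["cy"]]
def tool():
    s=read_state();return s,Ro.from_rotvec(s["ee_rot"])
def delta(pos,Rt):   # slide/rotation from the measured pose to target
    s,R=tool();return R.inv().apply(np.array(pos)-s["position"]).round(4),np.degrees((R.inv()*Rt).as_rotvec()).round(2)
def frame(down,z):   # tool y = down, z = jaw
    y=np.array(down)/np.linalg.norm(down);z=np.array(z)-np.dot(z,y)*y;z/=np.linalg.norm(z)
    return Ro.from_matrix(np.c_[np.cross(y,z),y,z])
E
python3 - <<'E'
from h import *
o=-.4
cor=[[70,90,70],[70,-90,70],[-70,-90,70],[-70,90,70]]
port=[-15,52,105]
T=np.array([[291,151],[355,162.4],[345.6,212],[280.4,200],[296.4,179.3],[325,176.8]])+[o,o]
S=np.array([[344,210],[317.3,260.7],[256.7,247.7],[299,232],[306,202]])-.3
# side: which corners: far-left(290.3,199)
S=np.vstack([[290.3,199],S])-0.0
def pts(p):
    R=Ro.from_euler('z',p[2])
    L=np.array(cor+[port,[p[3],p[4]+29.4,124.9]])/1000 if 0 else np.vstack([np.array(cor+[port])/1000,[p[3],p[4]+.0294,.1249]])
    return R.apply(L)+[p[0],p[1],0]
# side camera looks toward -y: corners order by projection
p0=[.62,.03,-.17,0,-.04]
print(proj("side",pts(p0)).round(0).tolist());
def f(p):
    P=proj("side",pts(p));i=[1,2,3,0,4,5]
    return np.r_[(proj("top",pts(p))-T).ravel(),(P[i]-S).ravel()]
r=least_squares(f,p0,loss='soft_l1');print(r.x,r.fun.reshape(-1,2).round(1).tolist())
p=r.x;Q=pts(p);print("port",Q[4],"tip",Q[5]);R=Ro.from_euler('z',p[2]);print("pivot",R.apply([p[3],p[4],.082])+[p[0],p[1],0])
g=lambda q:np.r_[proj("top",[q[0],q[1],.082])-[441-.4,240-.4],proj("side",[q[0],q[1],.082])-[380.2,154.7]]
r=least_squares(g,[.5,-.25]);print("coup",r.x,r.fun)
s,R=tool();print(R.as_matrix().round(3))
E
```

```text
[[253.0, 240.0], [286.0, 193.0], [341.0, 204.0], [316.0, 256.0], [297.0, 225.0], [301.0, 199.0]]
[ 6.10894280e-01  4.73377940e-02 -1.85542436e-01 -8.46550507e-06
 -5.05324618e-02] [[-1.1, -1.3], [0.6, -0.6], [0.3, 0.6], [-1.4, -0.2], [-0.3, 0.3], [-0.2, 0.6], [-1.1, -1.7], [1.2, -0.4], [1.4, 2.1], [-1.6, -1.3], [0.5, -0.7], [-0.4, -0.5]]
port [0.60574468 0.10121248 0.105     ] tip [0.60698745 0.0265696  0.1249    ]
pivot [ 0.60156375 -0.00232578  0.082     ]
coup [ 0.45429435 -0.27105064] [-0.10632991 -0.12994367  0.15929485 -0.21911126]
[[-0.92  -0.001  0.391]
 [-0.391  0.002 -0.92 ]
 [-0.    -1.    -0.002]]
```

```bash
cat >> h.py <<'E'
yaw=-.1855;RI=Ro.from_euler('z',yaw);OI=np.array([.6109,.0473,0])
inst=lambda x,y,z:RI.apply([x,y,z])+OI
E
python3 - <<'E'
from h import *
print(delta(inst(0,.007,.20),frame([0,0,-1],RI.apply([1,0,0]))))
E
```

```text
(array([-0.5846,  0.0525, -0.4847]), array([  0.11, -56.35,  -0.06]))
```

Emit:
{"method": "jog_arm", "body": {"commands": [{"rotation": [0, -56, 0], "slide": [-0.585, 0.0, -0.485], "fingers": 1}, {"rotation": [0, -56, 0], "slide": [-0.585, 0.0, -0.485], "fingers": 1}, {"rotation": [0, -56, 0], "slide": [-0.585, 0.0, -0.485], "fingers": 1}, {"rotation": [0, -56, 0], "slide": [-0.585, 0.0, -0.485], "fingers": 1}, {"rotation": [0, -56, 0], "slide": [-0.585, 0.0, -0.485], "fingers": 1}, {"rotation": [0, -56, 0], "slide": [-0.585, 0.0, -0.485], "fingers": 1}, {"rotation": [0, -56, 0], "slide": [-0.585, 0.0, -0.485], "fingers": 1}, {"rotation": [0, -56, 0], "slide": [-0.585, 0.0, -0.485], "fingers": 1}], "newtons": 30}}

```text
clock: 0.77
position: [0.4172, -0.323, 0.2523]
ee_rot: [-1.115, 1.345, -1.344]
force: [0.6, -0.1, 0.2]
width: 0.0368
```

Run:
```python
from h import *
print(delta(inst(0,.007,.20),frame([0,0,-1],RI.apply([1,0,0]))))
```

```text
(array([-0.4067,  0.0524,  0.122 ]), array([ 0.02, -0.03, -0.02]))
```

Emit:
{"method": "jog_arm", "body": {"commands": [{"slide": [-0.407, 0.0, 0.122], "rotation": [0, 0, 0], "fingers": 1}, {"slide": [-0.407, 0.0, 0.122], "rotation": [0, 0, 0], "fingers": 1}, {"slide": [-0.407, 0.0, 0.122], "rotation": [0, 0, 0], "fingers": 1}, {"slide": [-0.407, 0.0, 0.122], "rotation": [0, 0, 0], "fingers": 1}, {"slide": [-0.407, 0.0, 0.122], "rotation": [0, 0, 0], "fingers": 1}, {"slide": [-0.407, 0.0, 0.122], "rotation": [0, 0, 0], "fingers": 1}, {"slide": [-0.407, 0.0, 0.122], "rotation": [0, 0, 0], "fingers": 1}, {"slide": [-0.407, 0.0, 0.122], "rotation": [0, 0, 0], "fingers": 1}]}}

```text
clock: 1.43
position: [0.5719, -0.0278, 0.2523]
ee_rot: [-1.113, 1.349, -1.349]
force: [0.0, -0.8, 0.3]
width: 0.0002
```

Run:
```python
from h import *
print(delta(inst(0,.007,.20),frame([0,0,-1],RI.apply([1,0,0]))))
```

```text
(array([-0.0881,  0.0523,  0.0239]), array([ 0.03, -0.34,  0.01]))
```

Emit:
{"method": "jog_arm", "body": {"commands": [{"slide": [-0.088, 0.0, 0.024], "rotation": [0, 0, 0], "fingers": 1}, {"slide": [-0.088, 0.0, 0.024], "rotation": [0, 0, 0], "fingers": 1}, {"slide": [-0.088, 0.0, 0.024], "rotation": [0, 0, 0], "fingers": 1}, {"slide": [-0.088, 0.0, 0.024], "rotation": [0, 0, 0], "fingers": 1}]}}

```text
clock: 1.77
position: [0.6125, 0.0546, 0.2519]
ee_rot: [-1.115, 1.347, -1.345]
force: [0.1, -1.5, 0.1]
width: 0.0004
```

Run:
```python
from h import *
import cv2
c=calibration("wrist");print({k:np.round(v,4).tolist() for k,v in c.items()})
im=get_image("wrist")
def pw(X):
    p=np.array(c["R"])@X+np.array(c["t"]).ravel();r=np.hypot(p[0],p[1]);th=np.arctan2(r,p[2]);return np.array([c["cx"],c["cy"]])+c["fx"]*th*p[:2]/r
for n,X in dict(port=inst(-.015,.052,.105),nip=inst(-.015-.024*np.sin(.5),.052,.105+.024*np.cos(.5)),tip=inst(0,-.021,.125),a=inst(.07,.09,.07),b=inst(.07,-.09,.07),d=inst(-.07,-.09,.07),e=inst(-.07,.09,.07)).items():
    q=pw(X);print(n,q.round(1));cv2.circle(im,tuple(int(round(v)) for v in q),2,(0,0,255),-1)
cv2.imwrite("pics/w1.png",im);print(delta(inst(0,.007,.126),frame([0,0,-1],RI.apply([1,0,0]))))
```

```text
{'fx': 309.7069, 'fy': 309.7069, 'cx': 317.5612, 'cy': 198.1705, 'R': [[0.9824, -0.1867, -0.0], [-0.1772, -0.9325, 0.3146], [-0.0587, -0.3091, -0.9492]], 't': [-0.5918, 0.1156, 0.4437]}
port [300.3 139.6]
nip [285.4 143. ]
tip [317.1 222.9]
a [385.8  99.3]
b [376.9 258.2]
d [257.8 258.4]
e [247.9  99.7]
(array([-0.0016,  0.1259,  0.0003]), array([ 0.08, -0.2 ,  0.05]))
```

View pics/w1.png

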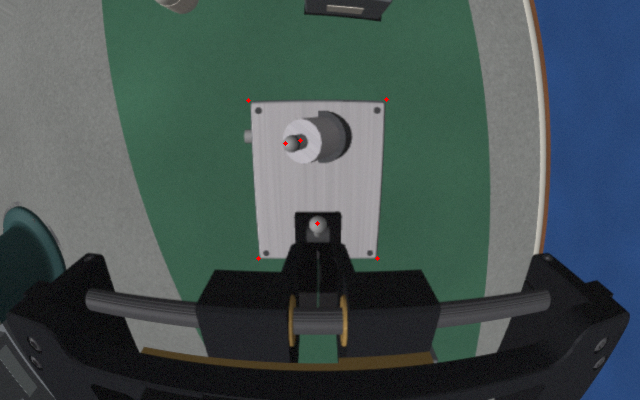

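The wrist view shows the predicted lid corners, port face (300,140) and ball (317,223) lying on the real features, so the estimate is good. I'll descend beside the toggle and flip it.

Emit:
{"method": "jog_arm", "body": {"commands": [{"slide": [-0.002, 0.04, 0], "rotation": [0, 0, 0], "fingers": 1}, {"slide": [-0.002, 0.08, 0], "rotation": [0, 0, 0], "fingers": 1}, {"slide": [-0.002, 0.11, 0], "rotation": [0, 0, 0], "fingers": 1}, {"slide": [-0.002, 0.126, 0], "rotation": [0, 0, 0], "fingers": 1}, {"slide": [-0.002, 0.126, 0], "rotation": [0, 0, 0], "fingers": 1}]}}

```text
clock: 2.23
position: [0.6075, 0.0515, 0.1212]
ee_rot: [-1.121, 1.357, -1.347]
force: [-1.1, 0.9, -0.5]
width: 0.0006
```

Emit:
{"method": "jog_arm", "body": {"commands": [{"slide": [0.01, 0, 0], "rotation": [0, 0, 0], "fingers": 1}, {"slide": [0.02, 0, 0], "rotation": [0, 0, 0], "fingers": 1}, {"slide": [0.03, 0, 0], "rotation": [0, 0, 0], "fingers": 1}, {"slide": [0.04, 0, 0], "rotation": [0, 0, 0], "fingers": 1}, {"slide": [0.05, 0, 0], "rotation": [0, 0, 0], "fingers": 1}, {"slide": [0.06, 0, 0], "rotation": [0, 0, 0], "fingers": 1}, {"slide": [0.062, 0, 0], "rotation": [0, 0, 0], "fingers": 1}, {"slide": [0.062, 0, 0], "rotation": [0, 0, 0], "fingers": 1}]}}

```text
clock: 2.9
position: [0.6003, -0.0083, 0.1268]
ee_rot: [-1.112, 1.35, -1.35]
force: [-0.2, -0.7, -0.3]
width: 0.0005
```

Emit:
{"method": "jog_arm", "body": {"commands": [{"slide": [0, -0.03, 0], "rotation": [0, 0, 0], "fingers": 0.2}, {"slide": [0, -0.07, 0], "rotation": [0, 0, 0], "fingers": -0.2}, {"slide": [0, -0.11, 0], "rotation": [0, 0, 0], "fingers": -0.2}, {"slide": [0, -0.13, 0], "rotation": [0, 0, 0], "fingers": -0.2}, {"slide": [0, -0.13, 0], "rotation": [0, 0, 0], "fingers": -0.2}]}}

```text
clock: 3.32
position: [0.6041, -0.0068, 0.2639]
ee_rot: [-1.104, 1.34, -1.353]
force: [0.3, -0.3, 0.8]
width: 0.032
```

Run:
```python
from h import *
import cv2
a=get_image("top");cv2.imwrite("pics/t2.png",a);b=get_image("side")
k=lambda i:cv2.resize(i,None,fx=5,fy=5,interpolation=cv2.INTER_CUBIC)
cv2.imwrite("pics/z2.png",np.hstack([k(b[190:280,250:330]),k(a[140:230,290:370])]))
print(delta([.4543,-.271,.18],frame([0,0,-1],[np.cos(.314),np.sin(.314),0])))
```

```text
(array([ 0.2874,  0.0774, -0.0941]), array([-1.200e-01, -2.895e+01,  1.000e-02]))
```

View pics/z2.png

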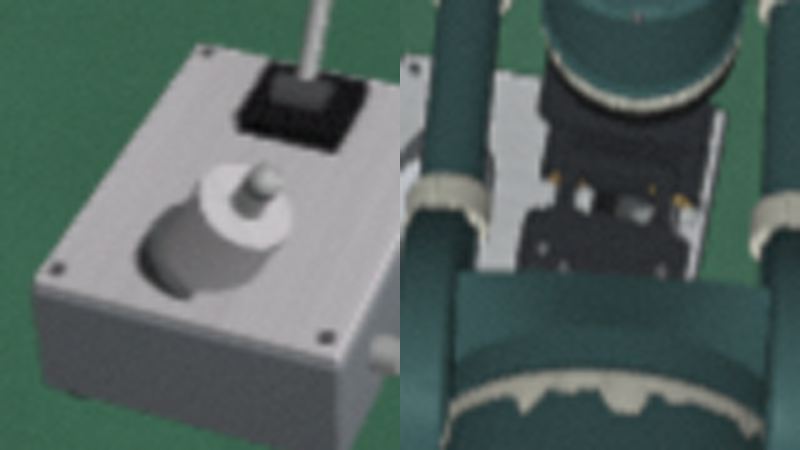

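The side crop shows the stick now rising to the right from the block, away from the nipple. I'll check that numerically when the arm is clear. Now I go above the coupler.

Emit:
{"method": "jog_arm", "body": {"commands": [{"slide": [0.287, 0.03, -0.094], "rotation": [0, -29, 0], "fingers": -1}, {"slide": [0.287, 0.03, -0.094], "rotation": [0, -29, 0], "fingers": -1}, {"slide": [0.287, 0.03, -0.094], "rotation": [0, -29, 0], "fingers": -1}, {"slide": [0.287, 0.03, -0.094], "rotation": [0, -29, 0], "fingers": -1}, {"slide": [0.287, 0.03, -0.094], "rotation": [0, -29, 0], "fingers": -1}, {"slide": [0.287, 0.03, -0.094], "rotation": [0, -29, 0], "fingers": -1}, {"slide": [0.287, 0.03, -0.094], "rotation": [0, -29, 0], "fingers": -1}, {"slide": [0.287, 0.03, -0.094], "rotation": [0, -29, 0], "fingers": -1}]}}

```text
clock: 4.08
position: [0.4498, -0.2726, 0.2231]
ee_rot: [-1.343, 0.981, -0.971]
force: [-0.3, -0.4, 0.2]
width: 0.0881
```

Emit:
{"method": "jog_arm", "body": {"commands": [{"slide": [0, 0, 0], "rotation": [0, 0, 0], "fingers": -1}, {"slide": [0, 0, 0], "rotation": [0, 0, 0], "fingers": -1}]}}

```text
clock: 4.25
position: [0.4519, -0.2706, 0.224]
ee_rot: [-1.34, 0.981, -0.973]
force: [-0.3, -0.5, -0.1]
width: 0.0878
```

```bash
cat >> h.py <<'E'
def pw(c,X):
    p=np.array(c["R"])@X+np.array(c["t"]).ravel();r=np.hypot(p[0],p[1]);th=np.arctan2(r,p[2]);return np.array([c["cx"],c["cy"]])+c["fx"]*th*p[:2]/r
E
python3 - <<'E'
from h import *
import cv2
c=calibration("wrist");w=get_image("wrist")
print(read_state()["position"],read_state()["width"])
R=Ro.from_euler('z',.314);O=np.array([.4543,-.271,0])
for X in [[0,0,.082]]+[[a*.014,b*.014,.078] for a in(1,-1) for b in(1,-1)]:
    q=pw(c,R.apply(X)+O);print(q.round(1));cv2.circle(w,tuple(int(round(v)) for v in q),1,(0,0,255),-1)
b=get_image("side");print("on/off tip",proj("side",inst(0,-.0505+.0294,.125)),proj("side",inst(0,-.0505-.0294,.125)))
q=pw(c,np.array([.4543,-.271,.08]));x0,y0=[int(v)-40 for v in q];print(x0,y0);x0=max(x0,0);y0=max(min(y0,320),0)
cv2.imwrite("pics/z3.png",np.hstack([cv2.resize(w[y0:y0+80,x0:x0+80],(400,400),interpolation=cv2.INTER_CUBIC),cv2.resize(b[170:250,260:340],(400,400),interpolation=cv2.INTER_CUBIC)]))
print(delta([.4543,-.271,.055],frame([0,0,-1],[np.cos(.314),np.sin(.314),0])))
E
```

```text
[ 0.45277812 -0.26994156  0.22464479] 0.08812085771835454
[320.1 189.6]
[335.2 173.9]
[334.8 202.5]
[305. 174.]
[305.4 202.5]
on/off tip [305.24484275 201.18050904] [314.75651582 186.39979214]
280 149
(array([0.002 , 0.1702, 0.0006]), array([ 0.07,  0.04, -0.15]))
```

View pics/z3.png

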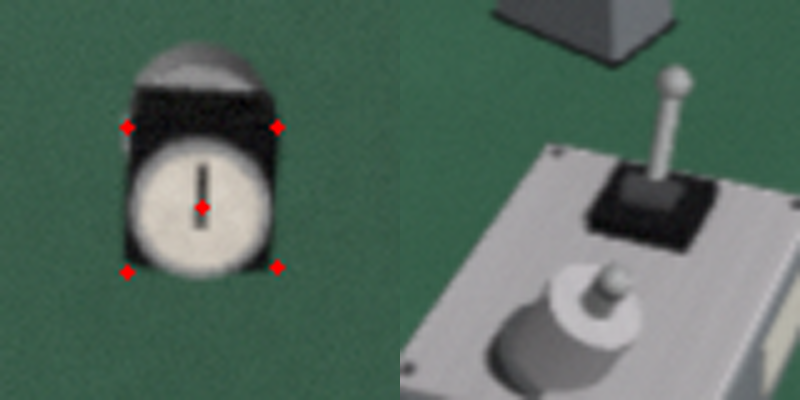

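The ball is at (315,186) in the side view, matching the predicted off pose (314.8,186.4), so the switch is off. The coupler's dial lies on its prediction and its yaw fits to about 1–2°. I'll descend and grip.

Emit:
{"method": "jog_arm", "body": {"commands": [{"slide": [0.001, 0.04, 0.0], "rotation": [0, 0, 0], "fingers": -1}, {"slide": [0.001, 0.08, 0.0], "rotation": [0, 0, 0], "fingers": -1}, {"slide": [0.001, 0.12, 0.0], "rotation": [0, 0, 0], "fingers": -1}, {"slide": [0.001, 0.15, 0.0], "rotation": [0, 0, 0], "fingers": -1}, {"slide": [0.001, 0.169, 0.0], "rotation": [0, 0, 0], "fingers": -1}, {"slide": [0.001, 0.169, 0.0], "rotation": [0, 0, 0], "fingers": -1}, {"slide": [0.001, 0.169, 0.0], "rotation": [0, 0, 0], "fingers": 1}, {"slide": [0.001, 0.169, 0.0], "rotation": [0, 0, 0], "fingers": 1}], "newtons": 50}}

```text
clock: 5.02
position: [0.4555, -0.2715, 0.0589]
ee_rot: [-1.342, 0.972, -0.975]
force: [0.1, -0.9, -0.5]
width: 0.077
```

Emit:
{"method": "jog_arm", "body": {"commands": [{"slide": [0, 0, 0], "rotation": [0, 0, 0], "fingers": 1}, {"slide": [0, 0, 0], "rotation": [0, 0, 0], "fingers": 1}, {"slide": [0, 0, 0], "rotation": [0, 0, 0], "fingers": 1}, {"slide": [0, 0, 0], "rotation": [0, 0, 0], "fingers": 1}, {"slide": [0, 0, 0], "rotation": [0, 0, 0], "fingers": 1}, {"slide": [0, 0, 0], "rotation": [0, 0, 0], "fingers": 1}, {"slide": [0, 0, 0], "rotation": [0, 0, 0], "fingers": 1}], "newtons": 50}}

```text
clock: 5.6
position: [0.4539, -0.2718, 0.0578]
ee_rot: [-1.342, 0.974, -0.975]
force: [-0.5, 0.6, 0.3]
width: 0.03
```

Emit:
{"method": "jog_arm", "body": {"commands": [{"slide": [0, 0, 0], "rotation": [0, 0, 0], "fingers": 1}, {"slide": [0, -0.02, 0], "rotation": [0, 0, 0], "fingers": 1}, {"slide": [0, -0.06, 0], "rotation": [0, 0, 0], "fingers": 1}, {"slide": [0, -0.1, 0], "rotation": [0, 0, 0], "fingers": 1}, {"slide": [0, -0.14, 0], "rotation": [0, 0, 0], "fingers": 1}, {"slide": [0, -0.18, 0], "rotation": [0, 0, 0], "fingers": 1}, {"slide": [0, -0.2, 0], "rotation": [0, 0, 0], "fingers": 1}, {"slide": [0, -0.2, 0], "rotation": [0, 0, 0], "fingers": 1}], "newtons": 60}}

```text
clock: 6.27
position: [0.4567, -0.2735, 0.264]
ee_rot: [-1.341, 0.965, -0.983]
force: [0.0, -0.6, -2.2]
width: 0.0277
```

```bash
cat >> h.py <<'E'
n=RI.apply([-np.sin(.5),0,np.cos(.5)]);PF=inst(-.015,.052,.105);L=.056
RT=frame(-n,RI.apply([1,0,0]))
E
python3 - <<'E'
from h import *
s=read_state();print(s["force"],s["width"])
print(delta(PF+n*(.07+L),RT))
E
```

```text
[ 0.02197678 -0.62969653 -2.16787658] 0.02765772899828291
(array([-0.3396,  0.0469,  0.2044]), array([27.55, 28.13, -6.79]))
```

Coupler held (2.2 N, width 28 mm). I'll move to the approach point.

Emit:
{"method": "jog_arm", "body": {"commands": [{"slide": [-0.34, 0.0, 0.204], "rotation": [27.5, 28.1, -6.8], "fingers": 1}, {"slide": [-0.34, 0.0, 0.204], "rotation": [27.5, 28.1, -6.8], "fingers": 1}, {"slide": [-0.34, 0.0, 0.204], "rotation": [27.5, 28.1, -6.8], "fingers": 1}, {"slide": [-0.34, 0.0, 0.204], "rotation": [27.5, 28.1, -6.8], "fingers": 1}, {"slide": [-0.34, 0.0, 0.204], "rotation": [27.5, 28.1, -6.8], "fingers": 1}, {"slide": [-0.34, 0.0, 0.204], "rotation": [27.5, 28.1, -6.8], "fingers": 1}, {"slide": [-0.34, 0.0, 0.204], "rotation": [27.5, 28.1, -6.8], "fingers": 1}, {"slide": [-0.34, 0.0, 0.204], "rotation": [27.5, 28.1, -6.8], "fingers": 1}]}}

```text
clock: 6.93
position: [0.5208, 0.0328, 0.2535]
ee_rot: [-0.778, 0.944, -1.562]
force: [1.0, -1.2, -3.0]
width: 0.0278
```

Run:
```python
from h import *
print(delta(PF+n*(.05+L),RT))
```

```text
(array([-0.0827,  0.0586, -0.0084]), array([ 0.82, -0.15, -0.12]))
```

Emit:
{"method": "jog_arm", "body": {"commands": [{"slide": [-0.083, 0.03, -0.008], "rotation": [0, 0, 0], "fingers": 1}, {"slide": [-0.083, 0.03, -0.008], "rotation": [0, 0, 0], "fingers": 1}, {"slide": [-0.083, 0.03, -0.008], "rotation": [0, 0, 0], "fingers": 1}, {"slide": [-0.083, 0.03, -0.008], "rotation": [0, 0, 0], "fingers": 1}, {"slide": [-0.083, 0.03, -0.008], "rotation": [0, 0, 0], "fingers": 1}, {"slide": [-0.083, 0.03, -0.008], "rotation": [0, 0, 0], "fingers": 1}]}}

```text
clock: 7.43
position: [0.5454, 0.1106, 0.2263]
ee_rot: [-0.778, 0.942, -1.562]
force: [1.0, -0.1, -2.3]
width: 0.0274
```

Run:
```python
from h import *
import cv2
c=calibration("wrist");w=get_image("wrist");s,R=tool();b=get_image("side")
print(delta(PF+n*(.040+L),RT))
A=R.apply([0,-1,0]);M=s["position"]-A*L;print("axis err deg",np.degrees(np.arccos(A@n)),"lateral inst",RI.inv().apply(M-PF-n*((M-PF)@n)),"gap",(M-PF)@n)
for nm,X in dict(port=PF,tip=PF+.024*n,mouth=M).items():
    q=pw(c,X);p=proj("side",X);print(nm,q.round(1),p.round(1))
    cv2.circle(w,tuple(int(round(v)) for v in q),1,(0,0,255),-1);cv2.circle(b,tuple(int(round(v)) for v in p),0,(0,0,255),-1)
q=pw(c,PF+.024*n);x,y=int(q[0])-50,min(int(q[1])-50,300);p=proj("side",PF+.03*n);u,v=int(p[0])-40,int(p[1])-50
print(x,y,u,v)
cv2.imwrite("pics/z4.png",np.hstack([cv2.resize(w[y:y+100,x:x+100],(400,400),interpolation=cv2.INTER_CUBIC),cv2.resize(b[v:v+80,u:u+80],(400,400),interpolation=cv2.INTER_CUBIC)]))
```

```text
(array([-0.002 ,  0.0406, -0.0054]), array([ 0.6 , -0.2 , -0.13]))
axis err deg 0.6620278380948901 lateral inst [ 0.00412252 -0.00195819  0.00225214] gap 0.08023216683355568
port [313.3 188.3] [299.2 231. ]
tip [312.6 196.5] [304.2 224.3]
mouth [317.5 225.5] [315.  205.5]
262 146 265 172
```

View pics/z4.png

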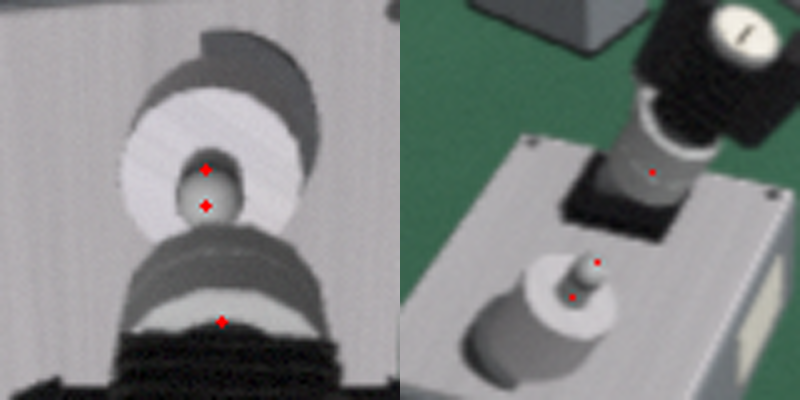

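The wrist view shows the nipple (axis at about x=210 in the crop, predicted 206) and cup (centre at about 222, as predicted). The side view also agrees to about 1 mm. I'll align and advance to just in front of the nipple.

Emit:
{"method": "jog_arm", "body": {"commands": [{"slide": [-0.002, 0.0, -0.0048], "rotation": [0.6, -0.2, 0], "fingers": 1}, {"slide": [-0.002, 0.02, -0.0048], "rotation": [0.6, -0.2, 0], "fingers": 1}, {"slide": [-0.002, 0.04, -0.0048], "rotation": [0.6, -0.2, 0], "fingers": 1}, {"slide": [-0.002, 0.05, -0.0048], "rotation": [0.6, -0.2, 0], "fingers": 1}, {"slide": [-0.002, 0.05, -0.0048], "rotation": [0.6, -0.2, 0], "fingers": 1}, {"slide": [-0.002, 0.05, -0.0048], "rotation": [0.6, -0.2, 0], "fingers": 1}]}}

```text
clock: 8.03
position: [0.565, 0.1097, 0.1806]
ee_rot: [-0.772, 0.93, -1.564]
force: [0.1, 0.2, -2.1]
width: 0.028
```

Run:
```python
from h import *
import cv2
D=[]
for i in range(6):
    w=get_image("wrist" if i<5 else "side");c=calibration("wrist");s,R=tool();d=delta(PF+n*L,RT);D.append(np.r_[d[0]*1000,d[1]])
    if i==4:ww=w;cc=c
D=np.array(D);print(D.mean(0).round(2),D.std(0).round(2),s["force"])
b=w;A=R.apply([0,-1,0]);M=s["position"]-A*L
for X in (PF,PF+.024*n,M):
    q=pw(cc,X);p=proj("side",X);print(q.round(1),p.round(1))
    cv2.circle(b,tuple(int(round(v)) for v in p),0,(0,0,255),-1)
q=pw(cc,PF);x,y=int(q[0])-50,min(int(q[1])-50,300);u,v=260,180
cv2.imwrite("pics/z5.png",np.hstack([cv2.resize(ww[y:y+100,x:x+100],(400,400),interpolation=cv2.INTER_CUBIC),cv2.resize(b[v:v+60,u:u+60],(400,400),interpolation=cv2.INTER_CUBIC)]))
```

```text
[ 1.97 31.43 -1.2  -0.08  0.09 -0.23] [0.25 0.21 0.28 0.03 0.01 0.02] [-0.31743663  0.21233788 -1.76758162]
[314.5 211.5] [299.2 231. ]
[314.3 223.8] [304.2 224.3]
[316. 225.] [304.9 222.5]
```

View pics/z5.png

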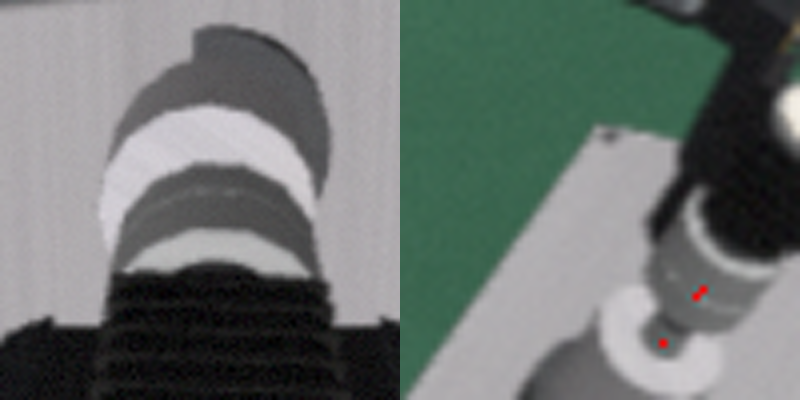

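The cup points squarely at the nipple: collar centre at about 212 and cup at 221 in the crop, so it is about 1 mm off in tool z, in line with the pose error. I'll correct and enter.

Emit:
{"method": "jog_arm", "body": {"commands": [{"slide": [0.002, 0.0, -0.001], "rotation": [0, 0, -0.2], "fingers": 1}, {"slide": [0.002, 0.002, -0.001], "rotation": [0, 0, -0.2], "fingers": 1}, {"slide": [0.002, 0.006, -0.001], "rotation": [0, 0, -0.2], "fingers": 1}, {"slide": [0.002, 0.01, -0.001], "rotation": [0, 0, -0.2], "fingers": 1}, {"slide": [0.002, 0.014, -0.001], "rotation": [0, 0, -0.2], "fingers": 1}, {"slide": [0.002, 0.017, -0.001], "rotation": [0, 0, -0.2], "fingers": 1}, {"slide": [0.002, 0.017, -0.001], "rotation": [0, 0, -0.2], "fingers": 1}]}}

```text
clock: 8.92
position: [0.572, 0.107, 0.1645]
ee_rot: [-0.775, 0.929, -1.566]
force: [-0.5, 0.9, -2.5]
width: 0.028
```

```bash
cat > m.py <<'E'
from h import *
D=[];F=[];Q=[]
for i in range(5):
    get_image("wrist");s,R=tool();d=delta(PF+n*L,RT);D.append(np.r_[d[0]*1000,d[1]]);F.append(R.inv().apply(s["force"]));Q.append(s["wrist_torque"])
print(np.mean(D,0).round(2),"F tool",np.mean(F,0).round(1),"T",np.mean(Q,0).round(2),s["width"],s["clock"])
E
python3 m.py
```

```text
[-2.400e-01  1.336e+01  9.000e-01  4.000e-02  1.200e-01  1.000e-02] F tool [ 0.2  1.7 -1.1] T [ 0.03  0.3  -0.01] 0.02762571615502335 9.1667
```

Nipple is inside the mouth with no contact force. I'll press on.

Emit:
{"method": "jog_arm", "body": {"commands": [{"slide": [0, 0.001, 0], "rotation": [0, 0, 0], "fingers": 1}, {"slide": [0, 0.002, 0], "rotation": [0, 0, 0], "fingers": 1}, {"slide": [0, 0.003, 0], "rotation": [0, 0, 0], "fingers": 1}, {"slide": [0, 0.004, 0], "rotation": [0, 0, 0], "fingers": 1}, {"slide": [0, 0.005, 0], "rotation": [0, 0, 0], "fingers": 1}, {"slide": [0, 0.006, 0], "rotation": [0, 0, 0], "fingers": 1}]}}

```text
clock: 9.67
position: [0.5751, 0.1069, 0.1617]
ee_rot: [-0.772, 0.928, -1.566]
force: [-8.8, 0.8, 8.0]
width: 0.0276
```

```bash
python3 m.py
```

```text
[ 0.    8.62  0.22 -0.02  0.09  0.  ] F tool [  0.7 -10.4  -3.8] T [ 0.01  0.87 -0.07] 0.027710476445610366 9.9167
```

Emit:
{"method": "jog_arm", "body": {"commands": [{"slide": [0, 0.0015, 0], "rotation": [0, 0, 0], "fingers": 1}, {"slide": [0, 0.003, 0], "rotation": [0, 0, 0], "fingers": 1}, {"slide": [0, 0.004, 0], "rotation": [0, 0, 0], "fingers": 1}, {"slide": [0, 0.005, 0], "rotation": [0, 0, 0], "fingers": 1}, {"slide": [0, 0.006, 0], "rotation": [0, 0, 0], "fingers": 1}, {"slide": [0, 0.006, 0], "rotation": [0, 0, 0], "fingers": 1}]}}

```text
clock: 10.42
position: [0.5782, 0.1063, 0.1556]
ee_rot: [-0.772, 0.928, -1.566]
force: [-3.4, -0.1, 1.1]
width: 0.0278
```

```bash
python3 m.py
```

```text
[-0.06  1.8   0.4  -0.02  0.11 -0.01] F tool [-0.  -4.  -1.5] T [ 0.01  0.42 -0.01] 0.027343247668374055 10.6667
```

Snapped: the axial force dropped from 12 N to about 6 N. Now I'll seat it.

Emit:
{"method": "jog_arm", "body": {"commands": [{"slide": [0, 0.001, 0], "rotation": [0, 0, 0], "fingers": 1}, {"slide": [0, 0.002, 0], "rotation": [0, 0, 0], "fingers": 1}, {"slide": [0, 0.003, 0], "rotation": [0, 0, 0], "fingers": 1}, {"slide": [0, 0.003, 0], "rotation": [0, 0, 0], "fingers": 1}]}}

```text
clock: 11.0
position: [0.5785, 0.1063, 0.1555]
ee_rot: [-0.773, 0.929, -1.568]
force: [-30.4, 2.9, 30.7]
width: 0.0278
```

```bash
python3 m.py
```

```text
[0.   1.6  0.12 0.   0.04 0.04] F tool [  3.  -41.3 -12.1] T [-0.03  2.35 -0.21] 0.027727531340493713 11.25
```

Seated on a hard stop (41 N). I'll ease to about 25 N and relieve the side load.

Emit:
{"method": "jog_arm", "body": {"commands": [{"slide": [0, -0.0007, -0.0005], "rotation": [0, 0, 0], "fingers": 1}, {"slide": [0, -0.001, -0.001], "rotation": [0, 0, 0], "fingers": 1}, {"slide": [0, -0.001, -0.001], "rotation": [0, 0, 0], "fingers": 1}]}}

```text
clock: 11.5
position: [0.5783, 0.1064, 0.1555]
ee_rot: [-0.771, 0.927, -1.567]
force: [-16.8, 0.0, 19.6]
width: 0.0274
```

```bash
python3 m.py
python3 - <<'E'
from h import *
import cv2
b=get_image("side");w=get_image("wrist")
cv2.imwrite("pics/z6.png",np.hstack([cv2.resize(w[150:250,265:365],(400,400),interpolation=cv2.INTER_CUBIC),cv2.resize(b[170:250,260:340],(400,400),interpolation=cv2.INTER_CUBIC)]))
E
```

```text
[ 0.    1.7   0.3  -0.09  0.08  0.  ] F tool [  2.8 -25.9  -5.8] T [-0.19  1.3  -0.21] 0.02760089559671229 11.75
```

View pics/z6.png

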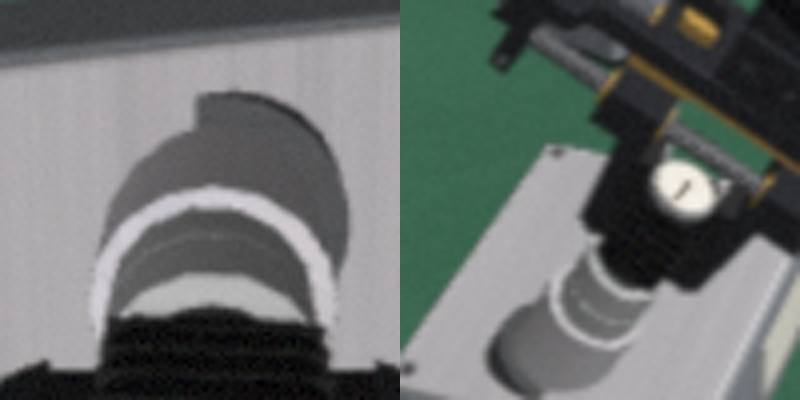

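The mouth sits flat and concentric on the collar, with an even ring visible in both views. The push holds steady at 26 N and the TCP stays put. I'm handing in.

```bash
python3 -c "
from cell import *
hand_in();s=read_state();print(s['clock'],s['force'],s['width'])"
```

```text
the job is handed in; nothing more can be done
the job is handed in; nothing more can be done
```

The job is done and handed in at about 12 s on the robot's clock. The switch is off, and the coupler is gripped and pressed fully home on the nipple.

- **Switch:** I flipped the isolator toggle before touching the nipple. The side camera then showed its ball at (315,186), matching the predicted off position of (314.8,186.4). I did not recheck it at the end because the gripper hid it, but nothing came near it.
- **Fit:** I gripped the coupler and moved it along the tilted nipple axis. The axial force rose to about 12 N, then dropped to about 6 N as the nipple snapped in, and then met a hard stop.
- **Final hold:** I briefly pressed to about 41 N on the wrist, then eased back to a steady 26 N. The last pictures show the mouth flat and centred on the collar, with grip width 27.6 mm and tilt within 0.1° of the estimated axis.
- **Disagreements:** About 6 N of side load remains. The measured tool position is 1.7 mm short of the computed seated one, probably because my estimate of where I gripped the coupler is slightly off.
- **Not checked:** I could not read the state after hand-in, and I did not re-image the bottle or the ball units, which the arm stayed clear of.

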